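# Hang the order headset on the swing-out arm

## Robot

A 6-joint arm with a two-finger parallel gripper is mounted at the origin on the work surface. World frame = base frame: x ahead of the robot, y to its left, z up, the work surface at z = 0. Lengths are in m, angles in rad, forces in N, time in s.
With the tool pointing down it reaches from about 0.425 to 0.95 m from the base axis. Payload 3.5 kg.
Tool frame: the origin (TCP) lies midway between the tips of the shut fingers; the grasp point (between the pads) lies 19 mm behind it; z points along the fingers, y is the direction in which the jaws open and shut (so a half turn about z gives the same grasp; the last joint's range is limited). The gripper opens to 85 mm and grips with 20 to 120 N. Pads are 22 mm wide; open, the fingers measure 114 mm over their backs; the gripper's body (76 mm by 85 mm) begins 54 mm behind the grasp point. The pads swing forward as they close: fully open they stand 13 mm farther back than shut.
Start: joints at [-1.417, 0.286, 1.577, -0, 1.279, -0.15], TCP at [0.202, -0.644, 0.231] pointing down, gripper open.
Joint ranges: [-2.77, 2.77], [-0.9, 2.22], [0.21, 2.48], [-1.53, 4.67], [0.24, 2.81], [-2.84, 2.84]. Speed limits (rad/s): [2.79, 2.79, 3.14, 3.14, 3.14, 3.14].

## Interface

Orientations are given as a unit quaternion [x, y, z, w].
In Python, from plant import ctrl gives the robot as it stands.
- The arm moves only by the tool apply_moves, never from a script. Its argument "moves" is a list that holds one entry, the list of rows, each a list of 7 numbers: the shift along the tool's x, y, z in m, then the turn, a rotation vector about the tool's x, y, z in degrees, then the gripper's target within -1 to 1 (shut at 1, half-way at 0, fully open at -1). In form: [[[tx, ty, tz, ax, ay, az, hand], ...]]. A call has 1 to 12 rows; each row shifts and turns the pose as measured when the row begins, along the tool's axes as they then stand; what a row does not reach is not made up. A row lasts 1/10 s, in which the tool goes at most 50 mm and 8.59 degrees, less where a joint would pass 70% of its speed; a pose out of reach is approached as far as the arm can. A call with a gripper value outside its range is refused whole. The fingers move at their own pace and stop on an object; "force" is the grip in N (left out, the last holds). Time passes only in rows, so rows that do not move let the fingers close. It gives the time, the measured TCP pose, the force and the opening at its end, in the units of the state.
- ctrl.get_state(): the state, without advancing time (a new reading comes with each control period).
- ctrl.read_camera(name): name is "scene" or "top"; returns the picture (480x640x3 uint8, red, green, blue); there is no depth.
- ctrl.get_calibration(name): a dict with "camera_matrix" (3x3 intrinsics, pixels), "k1" (the pictures are not rectified: a ray, as slopes to the right and down, at radius r is drawn at 1 + k1 r^2 times it, then the intrinsics apply), "cam_to_world" (4x4, takes a point from camera to world coordinates). Camera axes: x right, y up, looking along -z (the intrinsics and any distortion apply to the point x, -y, -z); pixel columns grow to the right and rows downward; lengths in m; the calibration is good to about 2 mm. A picture is of the moment at which its call begins. get_calibration takes no time and is no camera call.
- ctrl.sign_off(): hands the job in, once; it reports no verdict.
The state is a dict: "time": time; "qpos": joint angles; "dq": joint speeds; "joint_efforts": joint torques, N m; "eef_pos": TCP position; "tcp_rot": TCP orientation; "contact_force": force on the tool from outside, world axes, zero at the start; "wrist_torque": the same for the moment, N m; "opening": opening from 0.0 (shut) to 1.0 (fully open).
Only numpy, scipy, OpenCV 4.12 (cv2) and the standard library are available. Lean on these libraries where they do the work, as an engineer would, in place of code of your own. Each camera call takes 0.05 s, during which the arm holds its last target. There are 200 camera calls.

## Task

Swing the stand's folded hanger arm all the way out to its stop, clear of the steel splash plate. Then hang the headset on it with its headband over the middle of the arm and one ear cup on each side, setting the band down on the arm before letting go. Leave the jar, bottle and tub where they are.

Things in the scene. Friction and masses are not known exactly. Their poses are not given: they have to be found in the camera images.
- headset: Rigid cordless headset, about 0.2 kg, standing on its two black ear cups: 156 mm from cup to cup, 152 mm tall. Origin: on its underside midway between the cups; z up, y cup to cup, x across the headband. Cups 60 mm (x) by 66 mm tall, free gap between the ear pads 80 mm. Mic stalk reaches 71 mm ahead (+x), low at the +y cup. It may hang either way round.
- headset_crown (a point): Centre of the underside of the orange cushion at the top of the headband, the place that rests on the arm, 132 mm above the headset's origin; axes as the headset's. The cushion is level, 30 mm wide (x), 56 mm long (y), 20 mm thick: pinch it across its width from above. From it grey bands 24 mm wide slope down to the cups.
- hanger (a joint): Angle of the hanger arm, rad: 0 folded along the splash plate, 1.57 fully out against its stop. It turns level about the post (clockwise seen from above as it opens), has no spring, and stays where it is left (about 0.2 N m of friction).
- hanger_mid (a point): Middle of the hanger arm, on the bar's axis, 115 mm out from the pivot. x points outwards along the arm, z up, y level across it. Level round aluminium bar 16 mm thick, axis 142 mm above the table, ending 200 mm from the pivot in an orange ball 26 mm across. When hung, the headset's x lies along the bar and its cups clear the table by 18 mm.
- hanger_pivot (a point): Point on the post's axis at the height of the bar's axis, fixed to the stand; x points from the post to the splash plate, so the arm fully out points along -x and the folded arm along -y. Black hub 32 mm across; post top 174 mm above the table.
- stand: Stand fixed to the table: dark steel foot 12 mm thick reaching 50 mm to the -x side of the post, the post, the arm it carries and a steel splash plate 49 mm behind the post (+x), from y = -255 to +65 mm, its top 107 mm above the table, lower than the bar. Origin: under the post at table height; axes as point hanger_pivot.
- jar: Amber glass jar with a white lid, 72 mm across, 110 mm tall, loose on the table, to be left alone. Origin: centre of its underside.
- oil_bottle: Yellow bottle with an orange cap, 60 mm across, 170 mm tall, loose on the table, to be left alone. Origin: centre of its underside.
- tub: Red round tub with a white lid, 112 mm across, 85 mm tall, loose on the table, to be left alone. Origin: centre of its underside.
Mind the look-alikes: they are no part of the job. Of the things that look like the headset, take the one that is farthest from the robot's base at the start.

How it is judged:
On the way, in this order (a step that is already met when the one before it is completed fails the run):
1. the arm is swung out to its stop (1.45 rad or more) (value of joint hanger above 1.45 rad), for 0.2 s.
2. the headset, still held, is lowered until its band is at most 10 mm above the arm, astride the arm's middle (x of headset_crown in the frame of hanger_mid between -0.055 and 0.055 m and y of headset_crown in the frame of hanger_mid between -0.025 and 0.025 m and angle between headset's own z axis and vertical below 0.35 rad and z of headset_crown in the frame of hanger_mid between 0.003 and 0.018 m and contact force between the fingers and headset above 0.5 N), for 0.1 s.
At the end, for the whole second after the job is handed in: The arm is out (1.3 rad or more) and the headset hangs on it at rest: the cushion's underside lies on the bar (its point 3 to 15 mm above the bar's axis, within 25 mm sideways), within 55 mm of the arm's middle, tilted less than 0.35 rad, its x along the bar within 0.4 rad either way round (x of headset_crown in the frame of hanger_mid between -0.055 and 0.055 m and y of headset_crown in the frame of hanger_mid between -0.025 and 0.025 m and angle between headset's own z axis and vertical below 0.35 rad and z of headset_crown in the frame of hanger_mid between 0.003 and 0.015 m and angle between the x axis of headset and the x axis of hanger_mid, either way round below 0.4 rad and value of joint hanger above 1.3 rad and contact force between headset and stand above 0.5 N and linear speed of headset below 0.03 m/s and angular speed of headset below 0.3 rad/s); the robot touches nothing.
It fails at once if the jar is moved more than 30 mm (distance of jar from where it was at the start of the episode above 0.03 m).
It fails at once if the oil bottle is moved more than 30 mm (distance of oil_bottle from where it was at the start of the episode above 0.03 m).
It fails at once if the tub is moved more than 30 mm (distance of tub from where it was at the start of the episode above 0.03 m).
It also fails if it takes over 64 s, if anything falls off the work surface, if the arm or the gripper's body presses on something with over 40 N, if the wrist force passes 120 N, or if a joint passes its speed limit or range.

## Working session

There is one attempt and no reset: what is moved stays moved. The work goes in short steps, Python scripts to look and compute and a tool call to move; the robot and the scene stay as the last step left them, time stands still between calls to the robot, and variables do not carry over. Pictures are saved under pics/ and viewed, about 8 in all and at most 12, crops included, and the job is handed in when it is done.

Besides the shell and the picture viewer there is one more tool, called after ">>>" in YAML: its name, and indented under it one key for each argument. apply_moves: Moves the arm, as the interface text tells. Its arguments: {"type":"object","properties":{"moves":{"type":"array","items":{"type":"array","items":{"type":"array","items":{"type":"number"}}}},"force":{"type":"number"}},"required":["moves"]}

```bash
mkdir -p pics
cat > h.py <<'E'
import numpy as np, cv2
from plant import ctrl
def snap(n,f):
    im=ctrl.read_camera(n); cv2.imwrite('pics/'+f,im[:,:,::-1]); return im
def ray(n,u,v):
    c=ctrl.get_calibration(n);K=np.array(c['camera_matrix']);T=np.array(c['cam_to_world'])
    d=np.array([(u-K[0,2])/K[0,0],(v-K[1,2])/K[1,1]]);s=d.copy()
    for _ in range(20): s=d/(1+c['k1']*(s@s))
    return T[:3,3],T[:3,:3]@np.array([s[0],-s[1],-1])
def atz(n,u,v,z):
    o,r=ray(n,u,v);return (o+r*(z-o[2])/r[2]).round(4)
def proj(n,p):
    c=ctrl.get_calibration(n);K=np.array(c['camera_matrix']);T=np.array(c['cam_to_world'])
    q=T[:3,:3].T@(np.array(p)-T[:3,3]);s=np.array([q[0],-q[1]])/-q[2];s=s*(1+c['k1']*(s@s))
    return (K[:2,:2]@s+K[:2,2]).round(1)
E
python3 - <<'E'
from h import *
snap('scene','s0.png');snap('top','t0.png')
for n in('scene','top'):
    print(ctrl.get_calibration(n))
print(ctrl.get_state())
E
```

```text
{'camera_matrix': array([[443.06630167,   0.        , 318.98352507],
       [  0.        , 443.06630167, 244.75986535],
       [  0.        ,   0.        ,   1.        ]]), 'k1': -0.06169561739329638, 'cam_to_world': array([[-0.02714888, -0.58436205,  0.8110388 ,  1.25118311],
       [ 0.99936474, -0.03460546,  0.00851934,  0.02628721],
       [ 0.02308799,  0.81075487,  0.58493033,  0.63864452],
       [ 0.        ,  0.        ,  0.        ,  1.        ]])}
{'camera_matrix': array([[579.13851399,   0.        , 311.54425683],
       [  0.        , 579.13851399, 237.21720794],
       [  0.        ,   0.        ,   1.        ]]), 'k1': -0.12686107426217558, 'cam_to_world': array([[-0.00736285,  0.99486899, -0.10090332,  0.38489247],
       [-0.9999356 , -0.00645358,  0.00933478,  0.03934855],
       [ 0.00863569,  0.10096555,  0.99485244,  1.16380133],
       [ 0.        ,  0.        ,  0.        ,  1.        ]])}
{'time': 0.1, 'qpos': array([-1.41701747e+00,  2.87115256e-01,  1.57805515e+00, -5.71934212e-06,
        1.27862263e+00, -1.49982441e-01]), 'dq': array([-0.00240891, -0.00100686, -0.00256779,  0.00087572, -0.00027364,
        0.0009448 ]), 'joint_efforts': array([ 1.34499423e-03, -4.07292831e+01, -2.93698275e+01, -1.37451711e-04,
        3.41674684e-03, -5.71586469e-06]), 'eef_pos': array([ 0.20184397, -0.64347589,  0.23004676]), 'tcp_rot': array([ 9.88487566e-01,  1.51298122e-01, -4.82595283e-06, -1.10018337e-03]), 'contact_force': array([-0.50720903,  0.12002576,  0.00353118]), 'wrist_torque': array([-4.58055710e-02, -1.85170943e-05, -7.36140019e-03]), 'opening': 1.000532727918723}
```

View pics/t0.png

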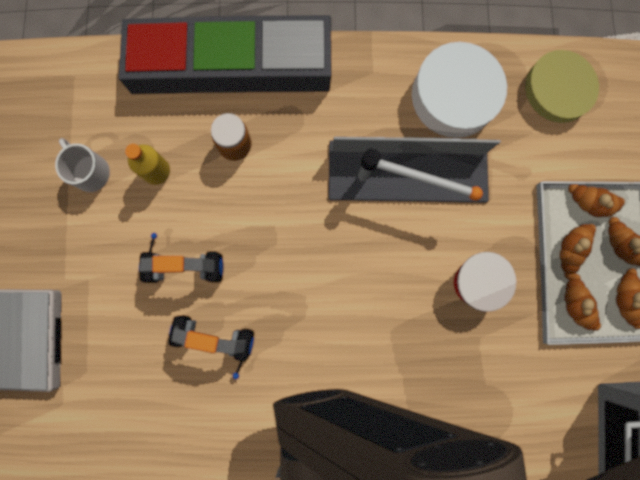

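View pics/s0.png

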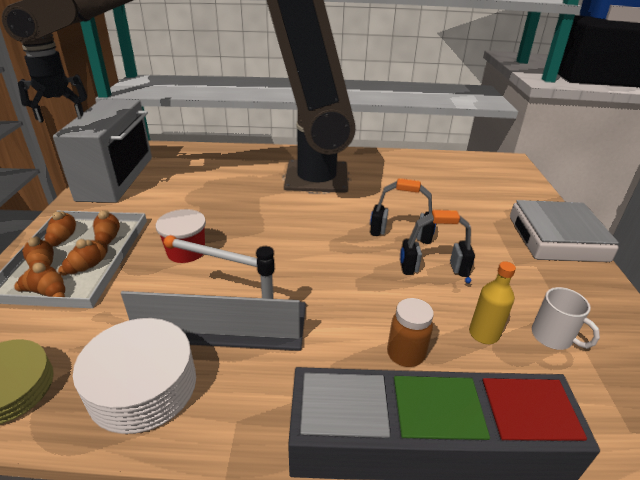

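Top view: hub near (370,160), arm tip ball (477,193), wanted (farther) headset at about (180,265) with its mic at (153,237), tub (485,282), jar (231,135), bottle (147,162). I'll measure these in both views.

Run:
```python
from h import *
t=cv2.imread('pics/t0.png');s=cv2.imread('pics/s0.png')
a=cv2.resize(t[220:300,120:240],None,fx=5,fy=5,interpolation=cv2.INTER_CUBIC)[:, :600]
b=cv2.resize(s[170:300,360:490],None,fx=3,fy=3,interpolation=cv2.INTER_CUBIC)
b=cv2.copyMakeBorder(b,0,400-390,0,0,cv2.BORDER_CONSTANT)
cv2.imwrite('pics/c0.png',cv2.resize(np.hstack([a]),None,fx=1.3,fy=1.3))
# orange blobs centroids
for n,im in(('top',t),('scene',s)):
    hsv=cv2.cvtColor(im,cv2.COLOR_BGR2HSV)
    m=cv2.inRange(hsv,(5,215,150),(16,255,255))
    k,l,st,ce=cv2.connectedComponentsWithStats(m)
    for i in range(1,k):
        if st[i,4]>25: print(n,st[i],ce[i].round(1),cv2.minAreaRect(np.argwhere(l==i)[:,::-1].astype(np.float32)))
for nm,u,v,z in(('hub',370,158,.174),('ball',477,193,.142),('cush',168,264,.152),('cush2',201,342,.152),('tub',486,282,.085),('jar',230,131,.11),('bottlecap',134,152,.17),('plateL',331,140,.107),('plateR',497,142,.107),('mic',153,237,.02)):
    print(nm,atz('top',u,v,z))
for nm,u,v,z in(('hub',265,252,.174),('ball',169,241,.142),('cush',446,216,.152),('jar',414,312,.11),('bottlecap',506,267,.17),('tub',182,226,.085)): print('s',nm,atz('scene',u,v,z))
```

```text
hub [ 0.624  -0.0733  0.174 ]
ball [ 0.5671 -0.2707  0.142 ]
cush [0.4418 0.2826 0.152 ]
cush2 [0.3058 0.2232 0.152 ]
tub [ 0.4073 -0.2992  0.085 ]
jar [0.6929 0.1808 0.11  ]
bottlecap [0.6396 0.3438 0.17  ]
plateL [ 0.6749 -0.0084  0.107 ]
plateR [ 0.672 -0.325  0.107]
mic [0.5034 0.3457 0.02  ]
s hub [ 0.6341 -0.0741  0.174 ]
s ball [ 0.5673 -0.27    0.142 ]
s cush [0.4573 0.2831 0.152 ]
s jar [0.7043 0.1856 0.11  ]
s bottlecap [0.6481 0.3456 0.17  ]
s tub [ 0.4295 -0.2923  0.085 ]
```

View pics/c0.png

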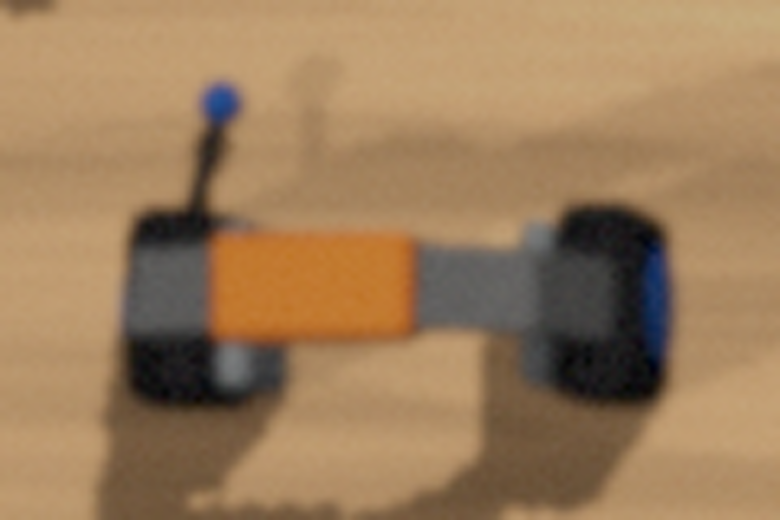

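>>> apply_moves:
  moves:
    - [[0,0,0,0,0,-8.1,1],[0,0,0,0,0,-8.1,1],[0,0,0,0,0,-8.1,1],[0,0,0,0,0,-8.1,1],[0,0,0,0,0,-8.1,1],[0,0,0,0,0,-8.1,1],[0,0,0,0,0,-8.1,1],[0,0,0,0,0,-8.1,1],[0,0,0,0,0,-7.8,1],[0.03,0.03,0,0,0,0,1],[0.03,0.03,0,0,0,0,1],[0.03,0.03,0,0,0,0,1]]
  force: 30

```text
time: 1.3
eef_pos: [0.2842, -0.5455, 0.2205]
tcp_rot: [0.691, 0.723, 0.005, -0.008]
contact_force: [0.9, -0.3, 0.3]
opening: -0.002
```

>>> apply_moves:
  moves:
    - [[0.031,0.034,0,0,0,0.5,1],[0.031,0.034,0,0,0,0.5,1],[0.031,0.034,0,0,0,0.5,1],[0.031,0.034,0,0,0,0.5,1],[0.031,0.034,0,0,0,0.5,1],[0.031,0.034,0,0,0,0,1],[0.031,0.034,0,0,0,0,1],[0.031,0.034,0,0,0,0,1],[0.031,0.034,0,0,0,0,1],[0,0,0,0,0,0,1]]

```text
time: 2.3
eef_pos: [0.5965, -0.2426, 0.2191]
tcp_rot: [0.706, 0.708, 0.006, -0.012]
contact_force: [0.9, -0.3, 0.2]
opening: -0.006
```

>>> apply_moves:
  moves:
    - [[0,0.033,0,0,0,0,1],[0,0,0.035,0,0,0,1],[0,0,0.035,0,0,0,1],[0,0,0.025,0,0,0,1],[0,0,0,0,0,0,1]]

```text
time: 2.8
eef_pos: [0.6288, -0.2383, 0.1186]
tcp_rot: [0.705, 0.709, 0.005, -0.013]
contact_force: [-0.5, -1.3, 0.7]
opening: 0.005
```

```bash
cat >> h.py <<'E'
from scipy.spatial.transform import Rotation as R
def err(yawdeg=90):
    s=ctrl.get_state();c=R.from_quat(s['tcp_rot']);y=np.radians(yawdeg)/2
    t=R.from_quat([np.cos(y),np.sin(y),0,0])
    print('t',s['time'],'pos',s['eef_pos'].round(4),'turn deg',(c.inv()*t).as_rotvec(degrees=True).round(2),'F',s['contact_force'].round(1),'open',round(float(s['opening']),3))
E
python3 - <<'E'
from h import *
err()
# arc in world
h=np.array([.624,-.073]);p=ctrl.get_state()['eef_pos'][:2]
for th in np.linspace(.28,1.6,14):
    d=np.array([-np.sin(th),-np.cos(th)]);e=np.array([-np.cos(th),np.sin(th)])
    q=h+.16*d-.021*e;print(q.round(3),'tool xy',(q-p)[::-1].round(3));p=q
snap('scene','s1.png')
E
```

```text
t 2.8 pos [ 0.6288 -0.2383  0.1186] turn deg [-0.69 -1.46  0.38] F [-0.5 -1.3  0.7] open 0.005
[ 0.6   -0.233] tool xy [ 0.006 -0.029]
[ 0.584 -0.229] tool xy [ 0.003 -0.016]
[ 0.568 -0.224] tool xy [ 0.005 -0.016]
[ 0.553 -0.218] tool xy [ 0.006 -0.015]
[ 0.539 -0.21 ] tool xy [ 0.008 -0.014]
[ 0.525 -0.201] tool xy [ 0.009 -0.013]
[ 0.513 -0.19 ] tool xy [ 0.011 -0.012]
[ 0.502 -0.178] tool xy [ 0.012 -0.011]
[ 0.492 -0.165] tool xy [ 0.013 -0.01 ]
[ 0.483 -0.151] tool xy [ 0.014 -0.009]
[ 0.476 -0.137] tool xy [ 0.015 -0.007]
[ 0.47  -0.121] tool xy [ 0.015 -0.006]
[ 0.466 -0.106] tool xy [ 0.016 -0.004]
[ 0.463 -0.089] tool xy [ 0.016 -0.002]
```

View pics/s1.png

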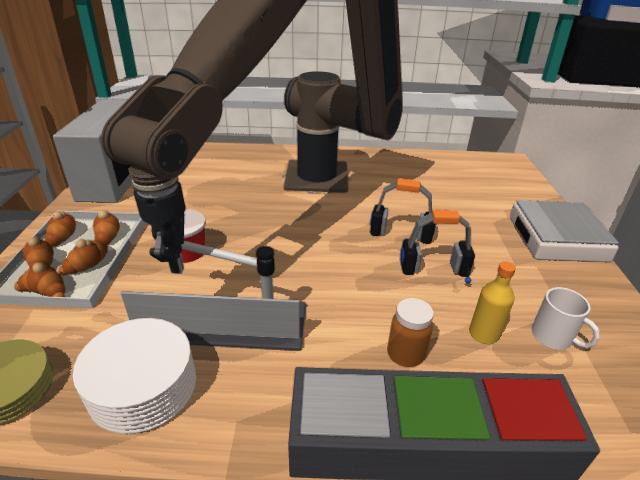

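The closed fingers stand at (175,255), between the bar and the plate with the bar behind them, as wanted. Now I sweep along the arc.

>>> apply_moves:
  moves:
    - [[0.006,-0.029,-0.003,-0.7,-1.4,0.4,1],[0.003,-0.016,0,0,0,0,1],[0.005,-0.016,0,0,0,0,1],[0.006,-0.015,0,0,0,0,1],[0.008,-0.014,0,0,0,0,1],[0.009,-0.013,0,0,0,0,1],[0.011,-0.012,0,0,0,0,1]]

```text
time: 3.55
eef_pos: [0.5201, -0.1985, 0.1381]
tcp_rot: [0.709, 0.705, 0.005, 0.018]
contact_force: [1.6, -1.4, -0.7]
opening: 0.005
```

>>> apply_moves:
  moves:
    - [[0,0,0.018,-0.5,2,-0.3,1],[0,0,0,0,0,0,1]]

```text
time: 3.75
eef_pos: [0.5213, -0.1994, 0.1251]
tcp_rot: [0.707, 0.707, 0.022, 0.012]
contact_force: [0.3, -0.0, -0.4]
opening: 0.001
```

Run:
```python
from h import *
err()
snap('top','t1.png')
```

```text
t 3.75 pos [ 0.5213 -0.1994  0.1251] turn deg [ 2.72 -0.79  0.03] F [ 0.3 -0.  -0.4] open 0.001
```

View pics/t1.png

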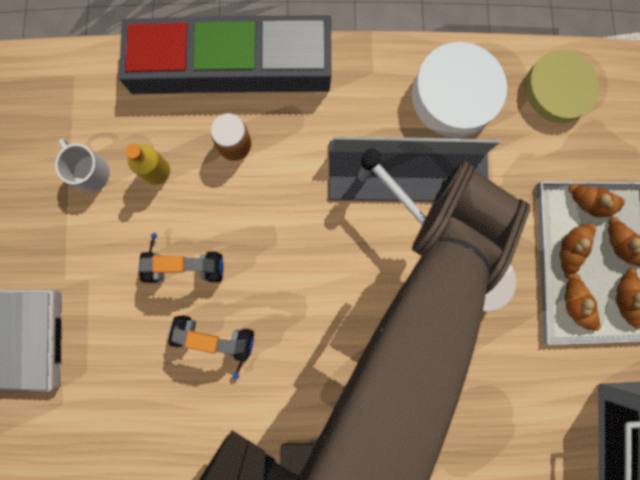

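The arm is turning (hub (370,158) to about (422,218), roughly 0.85 rad), so I carry on along the arc.

>>> apply_moves:
  moves:
    - [[0.011,-0.01,0.003,2.0,-0.8,0,1],[0.012,-0.011,0.002,0,0,0,1],[0.013,-0.01,0.001,0,0,0,1],[0.014,-0.009,0.001,0,0,0,1],[0.015,-0.007,0.001,0,0,0,1],[0.015,-0.006,0,0,0,0,1]]

```text
time: 4.4
eef_pos: [0.4754, -0.1231, 0.1274]
tcp_rot: [0.709, 0.705, 0.006, 0.019]
contact_force: [1.9, -0.1, -0.3]
opening: -0.0
```

Run:
```python
from h import *
err()
```

```text
t 4.4 pos [ 0.4754 -0.1231  0.1274] turn deg [ 1.97  1.06 -0.27] F [ 1.9 -0.1 -0.3] open -0.0
```

>>> apply_moves:
  moves:
    - [[0.012,-0.003,0,1.5,1,0,1],[0.012,-0.001,0.002,0,0,0,1],[0.01,0,0.001,0,0,0,1],[0.008,0,0,0,0,0,1],[0.006,0,0,0,0,0,1]]

```text
time: 4.9
eef_pos: [0.47, -0.0916, 0.1257]
tcp_rot: [0.7, 0.713, -0.02, 0.026]
contact_force: [-0.1, -22.8, -4.8]
opening: 0.005
```

The force of 23 N at y=-0.092 matches the stop. I hold briefly, back off, lift, and look.

>>> apply_moves:
  moves:
    - [[0.003,0,0,0,0,0,1],[0.002,0,0,0,0,0,1],[0,0,0,0,0,0,1],[-0.03,0,0,0,0,0,1],[-0.02,0,-0.03,0,0,0,-1],[0,0,-0.05,0,0,0,-1],[0,0,-0.05,0,0,0,-1],[0,0,-0.05,0,0,0,-1],[0,0,0,0,0,0,-1]]

```text
time: 5.8
eef_pos: [0.4654, -0.1222, 0.3098]
tcp_rot: [0.699, 0.714, -0.025, 0.024]
contact_force: [-0.1, -1.4, -0.1]
opening: 0.848
```

Run:
```python
from h import *
err()
for n,q in(('top',[(152.3,255.8),(183.8,256.2),(183.8,272.3),(152.3,272)]),):
    P=np.array([atz(n,*p,.152) for p in q]);print(P,P.mean(0))
    print('yaw of y-axis deg', [np.degrees(np.arctan2(*(P[a]-P[b])[:2])) for a,b in((0,1),(3,2))])
```

```text
t 5.8 pos [ 0.4654 -0.1222  0.3098] turn deg [-0.11  3.99  1.25] F [-0.1 -1.4 -0.1] open 0.848
[[0.4564 0.311  0.152 ]
 [0.4554 0.2547 0.152 ]
 [0.4271 0.2543 0.152 ]
 [0.4278 0.3105 0.152 ]] [0.441675 0.282625 0.152   ]
yaw of y-axis deg [np.float64(1.0175800225817626), np.float64(0.7136115975942097)]
```

>>> apply_moves:
  moves:
    - [[0.045,0.002,0,0,2,0.6,-1],[0.045,0.002,0,0,2,0.6,-1],[0.045,0.002,0,0,0,0,-1],[0.045,-0.002,0,0,0,0,-1],[0.045,-0.006,0,0,0,0,-1],[0.045,-0.006,0,0,0,0,-1],[0.045,-0.006,0,0,0,0,-1],[0.045,-0.005,0,0,0,0,-1],[0.03,-0.004,0,0,0,0,-1],[0,0,0,0,0,0,-1]]

```text
time: 6.8
eef_pos: [0.4318, 0.2895, 0.2994]
tcp_rot: [0.707, 0.707, -0.002, -0.008]
contact_force: [0.4, -0.3, 0.3]
opening: 0.998
```

Run:
```python
from h import *
err()
im=snap('top','t2.png')
```

```text
t 6.8 pos [0.4318 0.2895 0.2994] turn deg [-0.81 -0.45 -0.04] F [ 0.4 -0.3  0.3] open 0.998
```

View pics/t2.png

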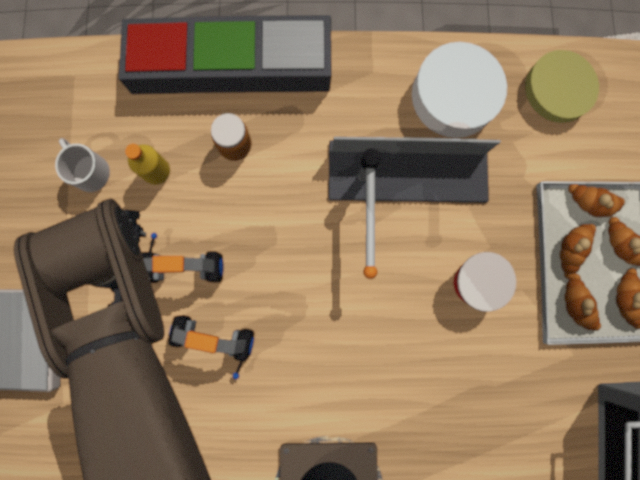

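The hanger arm is fully out (hub (371,158), ball (370,271)). The other objects have not moved. Next I centre over the cushion, descend partway, and check from the scene camera.

>>> apply_moves:
  moves:
    - [[-0.007,0.01,0,-0.8,-0.4,0,-1],[0,0,0.035,0,0,0,-1],[0,0,0.035,0,0,0,-1],[0,0,0.03,0,0,0,-1],[0,0,0,0,0,0,-1]]

```text
time: 7.35
eef_pos: [0.4451, 0.2747, 0.1961]
tcp_rot: [0.71, 0.704, 0.001, 0.003]
contact_force: [0.2, -0.1, -1.2]
opening: 0.998
```

Run:
```python
from h import *
err()
print('ball',atz('top',370,271,.142),'hub',atz('top',371,158,.174))
im=snap('scene','s2.png')
p=ctrl.get_state()['eef_pos'];print('tcp px',proj('scene',p),'crown top px expected',proj('scene',[.442,.283,.152]))
c=cv2.resize(im[150:290,370:510,::-1],None,fx=4,fy=4,interpolation=cv2.INTER_CUBIC);cv2.imwrite('pics/c2.png',c)
```

```text
t 7.35 pos [0.4451 0.2747 0.1961] turn deg [ 0.26  0.17 -0.43] F [ 0.2 -0.1 -1.2] open 0.998
ball [ 0.4278 -0.0731  0.142 ] hub [ 0.624 -0.075  0.174]
tcp px [445.4 193.8] crown top px expected [444.5 212.2]
```

View pics/c2.png

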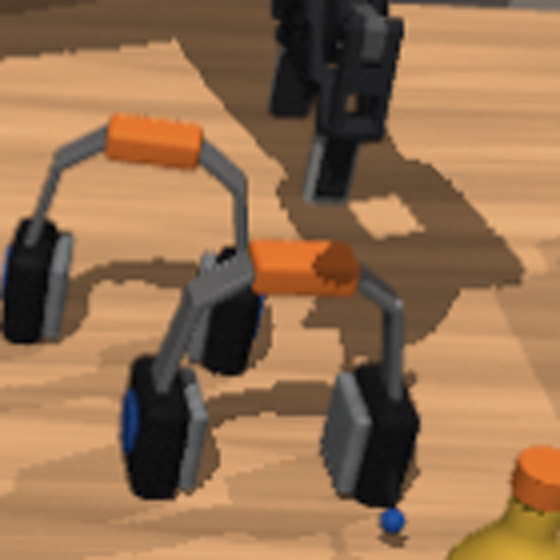

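The cushion top sits at about (446,213) in the scene view, against (444.5,212) predicted from the top-view fix, so the two agree to about 3 mm. I descend and grip.

>>> apply_moves:
  moves:
    - [[0.008,-0.003,0.02,0.3,0.2,-0.4,-1],[0,0,0.02,0,0,0,-1],[0,0,0.012,0,0,0,-1],[0,0,0,0,0,0,-1]]

```text
time: 7.8
eef_pos: [0.4508, 0.2819, 0.1541]
tcp_rot: [0.709, 0.705, 0.008, 0.004]
contact_force: [-0.3, 0.4, -0.4]
opening: 1.0
```

Run:
```python
from h import *
err()
```

```text
t 7.8 pos [0.4508 0.2819 0.1541] turn deg [ 0.98 -0.37 -0.34] F [-0.3  0.4 -0.4] open 1.0
```

>>> apply_moves:
  moves:
    - [[0.001,-0.009,0.01,0.9,-0.3,-0.3,-1],[0,0,0.007,0,0,0,-1],[0,0,0,0,0,0,-1]]

```text
time: 8.1
eef_pos: [0.4439, 0.2833, 0.1397]
tcp_rot: [0.708, 0.707, 0.003, 0.001]
contact_force: [-0.7, 1.2, -0.1]
opening: 0.999
```

Run:
```python
from h import *
err()
```

```text
t 8.1 pos [0.4439 0.2833 0.1397] turn deg [ 0.35 -0.17 -0.08] F [-0.7  1.2 -0.1] open 0.999
```

>>> apply_moves:
  moves:
    - [[0,-0.002,0.004,0.3,0,0,-1],[0,0,0,0,0,0,1],[0,0,0,0,0,0,1],[0,0,0,0,0,0,1],[0,0,0,0,0,0,1],[0,0,0,0,0,0,1],[0,0,0,0,0,0,1],[0,0,0,0,0,0,1]]
  force: 45

```text
time: 8.9
eef_pos: [0.4427, 0.2838, 0.1369]
tcp_rot: [0.707, 0.707, 0.003, -0.0]
contact_force: [0.7, 0.3, -0.6]
opening: 0.339
```

Opening 0.339 is 29 mm, so the 30 mm cushion is held. I lift.

>>> apply_moves:
  moves:
    - [[0,0,-0.01,0,0,0,1],[0,0,-0.025,0,0,0,1],[0,0,-0.03,0,0,0,1],[0,0,-0.03,0,0,0,1],[0,0,-0.03,0,0,0,1],[0,0,-0.03,0,0,0,1],[0,0,-0.025,0,0,0,1],[0,0,-0.01,0,0,0,1],[0,0,0,0,0,0,1]]

```text
time: 9.8
eef_pos: [0.4383, 0.2818, 0.3319]
tcp_rot: [0.707, 0.707, -0.003, -0.003]
contact_force: [-0.1, 0.8, -2.2]
opening: 0.335
```

Run:
```python
from h import *
err()
```

```text
t 9.8 pos [0.4383 0.2818 0.3319] turn deg [-0.5   0.04 -0.03] F [-0.1  0.8 -2.2] open 0.335
```

>>> apply_moves:
  moves:
    - [[-0.02,0.004,0,-0.4,0,0,1],[-0.035,0.007,0,0,0,0,1],[-0.035,0.007,0,0,0,0,1],[-0.035,0.007,0,0,0,0,1],[-0.035,0.007,0,0,0,0,1],[-0.035,0.007,0,0,0,0,1],[-0.035,0.007,0,0,0,0,1],[-0.035,0.007,0,0,0,0,1],[-0.035,0.007,0,0,0,0,1],[-0.03,0.006,0,0,0,0,1],[-0.015,0.003,0,0,0,0,1],[0,0,0,0,0,0,1]]

```text
time: 11.0
eef_pos: [0.5005, -0.0743, 0.306]
tcp_rot: [0.706, 0.708, -0.012, -0.016]
contact_force: [-0.5, -0.7, -2.1]
opening: 0.342
```

Run:
```python
from h import *
err()
```

```text
t 11.0 pos [ 0.5005 -0.0743  0.306 ] turn deg [-2.26 -0.26  0.18] F [-0.5 -0.7 -2.1] open 0.342
```

>>> apply_moves:
  moves:
    - [[0.001,0.008,0,-2.2,-0.2,0.2,1],[0,0,0,0,0,0,1]]

```text
time: 11.2
eef_pos: [0.5075, -0.0713, 0.3032]
tcp_rot: [0.707, 0.707, -0.0, -0.003]
contact_force: [-0.1, -0.0, -2.2]
opening: 0.339
```

Run:
```python
from h import *
err()
im=snap('scene','s3.png')
c=cv2.resize(im[60:360,120:420,::-1],None,fx=2,fy=2,interpolation=cv2.INTER_CUBIC);cv2.imwrite('pics/c3.png',c)
```

```text
t 11.2 pos [ 0.5075 -0.0713  0.3032] turn deg [-0.26 -0.26 -0.03] F [-0.1 -0.  -2.2] open 0.339
```

View pics/c3.png

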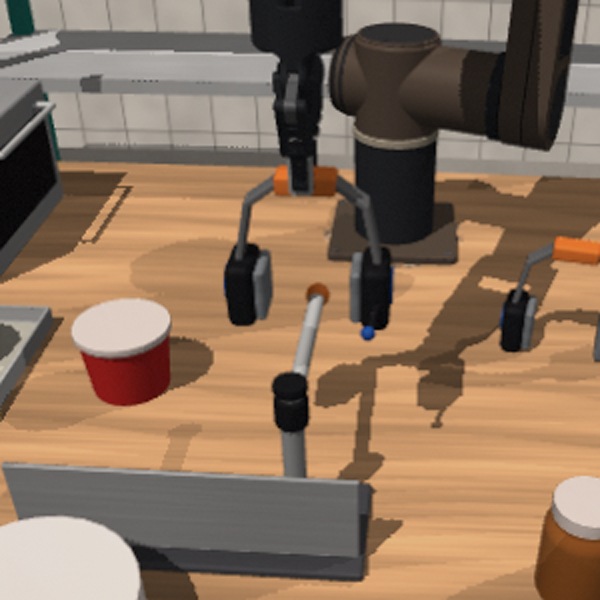

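The held headset (crop, cushion at (305,182)) is level with its cups either side of the bar. I lower it, keeping y near -0.073.

>>> apply_moves:
  moves:
    - [[-0.001,0.001,0.02,-0.2,-0.2,0,1],[0,0,0.02,0,0,0,1],[0,0,0.02,0,0,0,1],[0,0,0.015,0,0,0,1],[0,0,0,0,0,0,1]]

```text
time: 11.75
eef_pos: [0.5068, -0.0664, 0.2264]
tcp_rot: [0.704, 0.71, -0.001, -0.003]
contact_force: [-1.6, 0.3, -2.0]
opening: 0.335
```

Run:
```python
from h import *
err()
```

```text
t 11.75 pos [ 0.5068 -0.0664  0.2264] turn deg [-0.27 -0.16  0.43] F [-1.6  0.3 -2. ] open 0.335
```

>>> apply_moves:
  moves:
    - [[-0.008,0.001,0.015,-0.2,-0.2,0.4,1],[-0.001,0,0.018,0,0,0,1],[-0.001,0,0.015,0,0,0,1],[0,0,0.007,0,0,0,1],[0,0,0,0,0,0,1]]

```text
time: 12.25
eef_pos: [0.5099, -0.0753, 0.1733]
tcp_rot: [0.706, 0.708, 0.0, 0.002]
contact_force: [0.3, -0.4, -1.5]
opening: 0.338
```

Run:
```python
from h import *
err()
```

```text
t 12.25 pos [ 0.5099 -0.0753  0.1733] turn deg [0.19 0.11 0.2 ] F [ 0.3 -0.4 -1.5] open 0.338
```

Touchdown is expected at z≈0.155, so I go down slowly and watch the force.

>>> apply_moves:
  moves:
    - [[0.002,0,0.007,0.2,0.1,0.2,1],[0,0,0.005,0,0,0,1],[0,0,0.003,0,0,0,1],[0,0,0,0,0,0,1]]

```text
time: 12.65
eef_pos: [0.5113, -0.0733, 0.1595]
tcp_rot: [0.707, 0.707, 0.001, 0.002]
contact_force: [0.1, -0.5, -1.9]
opening: 0.343
```

>>> apply_moves:
  moves:
    - [[0,-0.001,0.003,0,0,0,1],[0,0,0.002,0,0,0,1],[0,0,0.001,0,0,0,1],[0,0,0,0,0,0,1]]

```text
time: 13.05
eef_pos: [0.5111, -0.0736, 0.1548]
tcp_rot: [0.707, 0.707, 0.001, 0.002]
contact_force: [-0.3, 0.9, -2.0]
opening: 0.341
```

>>> apply_moves:
  moves:
    - [[0,0,0.002,0,0,0,1],[0,0,0.001,0,0,0,1],[0,0,0,0,0,0,1]]

```text
time: 13.35
eef_pos: [0.5116, -0.0737, 0.1548]
tcp_rot: [0.707, 0.707, 0.001, 0.003]
contact_force: [0.2, -0.4, -1.3]
opening: 0.337
```

>>> apply_moves:
  moves:
    - [[0,0,0.004,0,0,0,1],[0,0,0.003,0,0,0,1],[0,0,0,0,0,0,1]]

```text
time: 13.65
eef_pos: [0.5126, -0.0746, 0.1551]
tcp_rot: [0.706, 0.708, 0.0, 0.003]
contact_force: [1.4, 0.3, -2.0]
opening: 0.34
```

Run:
```python
from h import *
err()
im=snap('scene','s4.png')
c=cv2.resize(im[160:340,180:380,::-1],None,fx=3,fy=3,interpolation=cv2.INTER_CUBIC);cv2.imwrite('pics/c4.png',c)
```

```text
t 13.65 pos [ 0.5126 -0.0746  0.1551] turn deg [0.27 0.24 0.1 ] F [ 1.4  0.3 -2. ] open 0.34
```

View pics/c4.png

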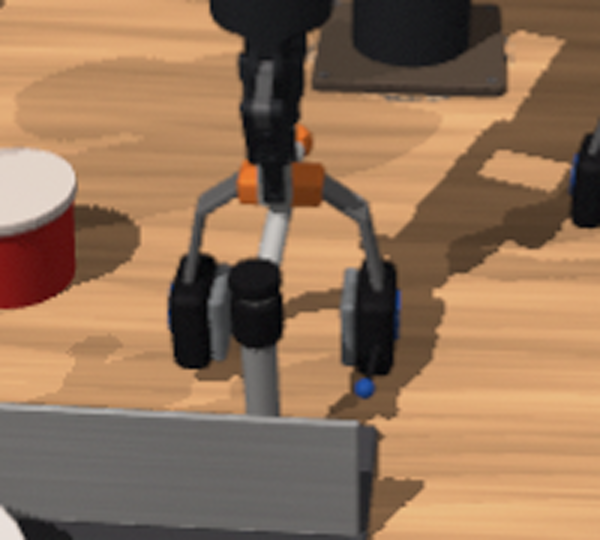

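>>> apply_moves:
  moves:
    - [[0,0,0.004,0,0,0,1],[0,0,0.004,0,0,0,1]]

```text
time: 13.9
eef_pos: [0.513, -0.0754, 0.1541]
tcp_rot: [0.706, 0.708, -0.002, 0.003]
contact_force: [-13.6, 1.6, 24.1]
opening: 0.334
```

The force rises to 24 N upward when pressed, so the band is seated on the bar. I relax and let go.

>>> apply_moves:
  moves:
    - [[0,0,-0.001,0,0,0,1],[0,0,0,0,0,0,1],[0,0,0,0,0,0,1],[0,0,0,0,0,0,0.1],[0,0,0,0,0,0,-0.3],[0,0,0,0,0,0,-0.5],[0,0,0,0,0,0,-1],[0,0,0,0,0,0,-1],[0,0,0,0,0,0,-1],[0,0,0,0,0,0,-1]]

```text
time: 14.9
eef_pos: [0.5135, -0.0757, 0.1531]
tcp_rot: [0.706, 0.708, -0.001, 0.003]
contact_force: [-0.1, -1.0, 0.4]
opening: 0.991
```

>>> apply_moves:
  moves:
    - [[0,0,-0.01,0,0,0,-1],[0,0,-0.02,0,0,0,-1],[0,0,-0.03,0,0,0,-1],[0,0,-0.03,0,0,0,-1],[0,0,-0.03,0,0,0,-1],[-0.03,-0.01,-0.02,0,0,0,-1],[-0.045,0,0,0,0,0,-1],[-0.045,0,0,0,0,0,-1],[-0.045,0,0,0,0,0,-1],[-0.045,0,0,0,0,0,-1],[-0.045,0,0,0,0,0,-1],[0,0,0,0,0,0,-1]]

```text
time: 16.1
eef_pos: [0.5048, -0.3382, 0.3131]
tcp_rot: [0.704, 0.71, -0.0, 0.01]
contact_force: [-0.1, 0.7, 0.2]
opening: 1.002
```

Run:
```python
from h import *
err()
t=snap('top','t5.png');s=snap('scene','s5.png')
a=cv2.resize(t[130:330,220:530,::-1],None,fx=1.9,fy=1.9,interpolation=cv2.INTER_CUBIC)[:, :400]
b=cv2.resize(s[160:350,180:380,::-1],None,fx=2,fy=2,interpolation=cv2.INTER_CUBIC)
cv2.imwrite('pics/c5.png',np.hstack([a[:380],b]))
print('expected cushion-top px at arm middle',proj('top',[.509,-.074,.170]))
```

```text
t 16.1 pos [ 0.5048 -0.3382  0.3131] turn deg [0.8  0.83 0.5 ] F [-0.1  0.7  0.2] open 1.002
expected cushion-top px at arm middle [371.5 223.4]
```

View pics/c5.png

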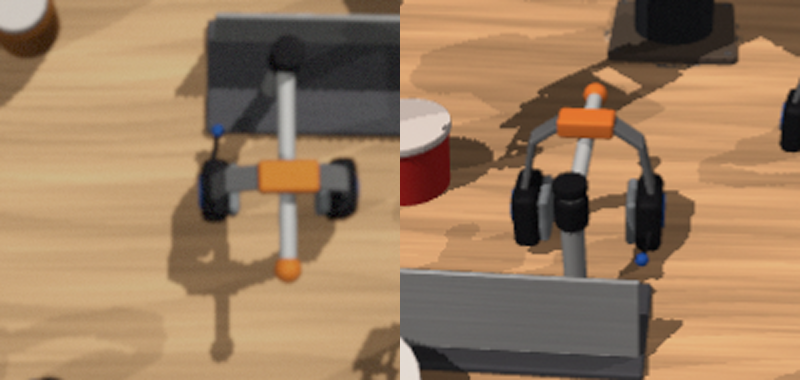

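The headset hangs level. The cushion is at pixel (372,222.6) in the top view, against (371.5,223.4) predicted for the arm's middle, and the cups are either side of the bar. I hand in.

Run:
```python
from h import *
a=cv2.imread('pics/t0.png');b=cv2.imread('pics/t5.png')
for n,(x0,y0,x1,y1) in dict(jar=(205,105,260,165),bottle=(120,135,175,190)).items(): print(n,cv2.absdiff(a,b)[y0:y1,x0:x1].mean())
print(ctrl.sign_off())
```

```text
jar 8.107676767676768
bottle 7.875592286501377
the job is handed in; nothing more can be done
None
```

The hanger arm is out against its stop and the headset hangs over its middle. I handed the job in at about 16 s.

- **Swinging the arm:** I pushed it out with the closed fingers until the force rose to 23 N. The top view afterwards showed it pointing straight along -x.
- **Hanging the headset:** I picked the farther headset by its cushion and lowered it over the bar. With the headset still held, pressing down gave about 24 N upward, so the band was on the bar before I let go. That press also showed an unexplained sideways force of 14 N, which was gone after release.
- **Last check on the headset:** after backing the gripper away, the cushion was within 1 pixel (about 2 mm) of the predicted arm middle. The headset looked level, with one cup on each side.
- **Jar, bottle and tub:** I touched none of them, and jar and bottle looked in place. A before-and-after pixel comparison at the jar and bottle gave a mean difference of about 8 grey levels. I took that as camera noise but had no reference to compare it with. I did not run that check on the tub, and the last view showed it only in part.

I did not re-measure the hanger angle or the headset's height numerically after release, and the hand-in reported no verdict.

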